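# Set three displacement gauges off their stops in channel order

## Robot

A 7-joint arm with a two-finger parallel gripper is mounted at the origin on the work surface; the furniture and walls round the work are solid. World frame = base frame: x ahead of the robot, y to its left, z up, the work surface at z = 0. Lengths are in m, angles in rad, forces in N, time in s.
With the tool pointing down it reaches from about 0.4 to 0.85 m from the base axis. Payload 6.9 kg.
Tool frame: the origin (TCP) lies midway between the tips of the shut fingers; the grasp point (between the pads) lies 19 mm behind it (robot.pinch_z is the distance from the TCP to the grasp point, in m); z points along the fingers, y is the direction in which the jaws open and shut (so a half turn about z gives the same grasp; the last joint's range is limited). The gripper opens to 85 mm and grips with 20 to 120 N. Pads are 22 mm wide; open, the fingers measure 114 mm over their backs; the gripper's body (76 mm by 85 mm) begins 54 mm behind the grasp point. The pads swing forward as they close: fully open they stand 13 mm farther back than shut.
Start: joints at [1.25, 0.507, -0.238, 1.5, 0.126, 1.149, -0.155], TCP at [0.258, -0.569, 0.231] pointing down, gripper open.
Joint ranges: [-3.08, 3.08], [-0.24, 2.05], [-1.43, 1.35], [0, 2.5], [-1.52, 4.66], [0.17, 1.96], [-2.89, 2.89]. Speed limits (rad/s): [2.39, 2.39, 3.14, 3.14, 3.14, 3.14, 3.14].

## Interface

Orientations are given as a unit quaternion [w, x, y, z].
In Python, from rig import robot, read_camera, models gives the robot as it stands. The module is installed in compiled form; this text tells all that it offers.
- The arm moves only by the tool arm_command, never from a script. Its argument "increments" is a list of rows, each an object of numbers: "dx", "dy", "dz": the shift along the tool's x, y, z in m; "roll": the turn about the tool's z in degrees; "hand": the closure, from 0 (fully open) to 1 (shut). A call has 1 to 10 rows; each row is the pose to reach, as a shift and turn from the pose commanded when the call began, along the tool's axes at that moment; what a row does not reach only later rows make up. A row lasts 1/8 s, in which the tool goes at most 62.5 mm and 10.7 degrees, less where a joint would pass 70% of its speed; a pose out of reach is approached as far as the arm can. A call with a gripper value outside its range is refused whole. The fingers move at their own pace and stop on an object; "grip_force" is the grip in N (left out, the last holds). Time passes only in rows, so rows that repeat a pose let the fingers close. It gives the time, the measured TCP pose, the force and the opening at its end, in the units of the state.
- robot.get_obs(): the state, without advancing time (a new reading comes with each control period).
- read_camera(name): name is "side" or "top" or "wrist"; returns a dict with "pixels" (384x512x3 uint8, red, green, blue), "intrinsics" (3x3 intrinsics, pixels), "R" (3x3) and "t" (3): a world point X has camera coordinates R X + t; the wrist camera has in their place "hand_eye" (4x4, takes a point from camera to tool coordinates, whose origin is the TCP and whose axes are the flange's). Camera axes: x right, y down, z forward; pixel columns grow to the right and rows downward; lengths in m; the calibration is good to about 2 mm. A picture is of the moment at which its call begins: read the wrist's pose just before it. There is no depth.
- robot.sign_off(): hands the job in, once; it reports no verdict.
Trained networks look in a picture, given as the dict that the camera call returned (one of the last four; its "shot" number tells which), for a name from the list of things; names that differ only in an ending like _2 or _b are one class to them, and where a whole thing is asked for, a point or a joint stands for the part that bears it (a point fixed in the world has none). Each returns a list of dicts, best first, with "p" (0 to 1); they miss things now and then, are a little off and sometimes report something else, mostly with a low value. They report only what shows in the picture. A call takes as long as a camera call.
- models.find_in(label, picture): "point" ([x, y, z] in m, in world coordinates, good to about 4 mm: the middle of the surface that is visible of it).
- models.regions_of(label, picture): "mask" (384x512 bool, what is visible of it).
- models.place_of(label, picture): "point" ([x, y, z] in m, in world coordinates, good to about 4 mm: a listed point, or the origin of a listed thing).
The state is a dict: "clock": time; "qpos": joint angles; "joint_vel": joint speeds; "tau": joint torques, N m; "eef_pos": TCP position; "eef_rot": TCP orientation; "wrist_force": force on the tool from outside, world axes, zero at the start; "torque": the same for the moment, N m; "grip_width": finger opening in m.
Only numpy, scipy, OpenCV 4.12 (cv2) and the standard library are available. Lean on these libraries where they do the work, as an engineer would, in place of code of your own. Each camera call takes 0.05 s, during which the arm holds its last target.

## Task

Three displacement gauges stand on the bench with their spindles fully out, and the data logger numbers them in the order in which they first move. With the fingertips, dab each spindle's head lightly down from above, first the ball head, then the crossbar head, last the flat disc head, so that each spindle sinks to about half of its short travel and stays there. Press only: do not lift, shove or tip the gauges, let no spindle bottom out, and leave the other things on the bench alone.

Things in the scene. Friction and masses are not known exactly. Their poses are not given: they have to be found in the camera images.
- ball_gauge: the ball-headed displacement gauge: loose, about 0.9 kg, stands upright on a round grey foot 72 mm in diameter; origin at the centre of the foot's underside, z up. A slim vertical steel spindle carries a steel ball 26 mm in diameter, its top 105 mm above the table when out; black barrel 30 mm in diameter up to 62 mm
- ball_gauge_head (a point): centre of the top of the ball-headed gauge's spindle head; it sinks with the spindle
- ball_gauge_spindle (a joint): how far this spindle has been pushed down, m: 0 fully out (as it starts), 0.016 bottomed. No spring: about 4 N of friction, it slides down under more and stays where it is left
- bar_gauge: the bar-headed displacement gauge: loose, about 0.9 kg, stands upright on a round grey foot 72 mm in diameter; origin at the centre of the foot's underside, z up. A slim vertical steel spindle carries a straight steel crossbar (T-head) 70 mm long, 14 mm wide, 10 mm thick, along the gauge's y axis, its top 107 mm above the table when out; black barrel 30 mm in diameter up to 74 mm
- bar_gauge_head (a point): centre of the top of the bar-headed gauge's spindle head; it sinks with the spindle
- bar_gauge_spindle (a joint): how far this spindle has been pushed down, m: 0 fully out (as it starts), 0.016 bottomed. No spring: about 4 N of friction, it slides down under more and stays where it is left
- disc_gauge: the disc-headed displacement gauge: loose, about 0.9 kg, stands upright on a round grey foot 72 mm in diameter; origin at the centre of the foot's underside, z up. A slim vertical steel spindle carries a flat round steel disc 52 mm in diameter, 6 mm thick, its top 80 mm above the table when out; black barrel 30 mm in diameter up to 52 mm
- disc_gauge_head (a point): centre of the top of the disc-headed gauge's spindle head; it sinks with the spindle
- disc_gauge_spindle (a joint): how far this spindle has been pushed down, m: 0 fully out (as it starts), 0.016 bottomed. No spring: about 4 N of friction, it slides down under more and stays where it is left
- short_tin: round closed aluminium tin, 55 mm wide, 30 mm tall; loose bystander; origin at the centre of its underside
- beaker: small clear beaker, 45 mm wide, 61 mm tall; loose bystander; origin at the centre of its underside
- cylinder: grey concrete test cylinder, 61 mm wide, 125 mm tall; loose bystander; origin at the centre of its underside
- bowl: small white bowl with soil in it, 66 mm wide, 35 mm tall; loose bystander; origin at the centre of its underside
- tall_tin: round closed aluminium tin, 55 mm wide, 34 mm tall; loose bystander; origin at the centre of its underside

How it is judged:
By the outcome, as a careful person would: the job done as asked, in the order asked, and still so for the second after the job is handed in, with the robot touching nothing.
It also fails if it takes over 48 s, if anything falls off the work surface, if the arm or the gripper's body presses on something with over 40 N, if the wrist force passes 120 N, or if a joint passes its speed limit or range.

## Working session

There is one attempt and no reset: what is moved stays moved. The work goes in short steps, Python scripts to look and compute and a tool call to move; the robot and the scene stay as the last step left them, time stands still between calls to the robot, and variables do not carry over. Pictures are saved under pics/ and viewed, and the job is handed in when it is done.

Besides the shell and the picture viewer there is one more tool, called after ">>>" as name([rows], argument=value, ...), one row to a line, values as JSON. arm_command: Moves the arm, as the interface text tells. Its arguments: {"type":"object","properties":{"increments":{"type":"array"},"grip_force":{"type":"number"}},"required":["increments"]}

```bash
mkdir -p pics; cat > h.py <<'E'
import numpy as np, cv2
from rig import robot, read_camera, models
def save(p,n,s=1): cv2.imwrite('pics/'+n,cv2.cvtColor(p['pixels'],cv2.COLOR_RGB2BGR))
def proj(p,X):
    c=p['R']@np.array(X)+p['t']; u=p['intrinsics']@c; return u[:2]/u[2]
E
python3 - <<'E'
from h import *
o=robot.get_obs(); print({k:np.round(v,4) for k,v in o.items()}, robot.pinch_z)
for c in ['top','side']:
    p=read_camera(c); save(p,c+'0.png')
    print(c,np.round(p['intrinsics'],1).tolist(),np.round(-p['R'].T@p['t'],3), np.round(p['R'],2).tolist())
    for l in ['ball_gauge','bar_gauge','disc_gauge']:
        for q in [l,l+'_head']:
            print(q,[(np.round(d['point'],4),round(d['p'],2)) for d in models.place_of(q,p)[:2]])
    if c=='top':
        for l in ['short_tin','beaker','cylinder','bowl','tall_tin']:
            print(l,[(np.round(d['point'],3),round(d['p'],2)) for d in models.place_of(l,p)[:2]])
E
```

```text
{'clock': np.float64(0.0), 'qpos': array([ 1.2505,  0.5083, -0.2375,  1.5012,  0.1257,  1.1489, -0.1548]), 'joint_vel': array([ 0.0012, -0.0024, -0.    ,  0.0001,  0.0013,  0.0002, -0.0023]), 'tau': array([ 1.10000e-03, -6.20602e+01, -2.18630e+00, -2.49655e+01,
        1.26000e-02,  1.19000e-02, -0.00000e+00]), 'eef_pos': array([ 0.2579, -0.5688,  0.2304]), 'eef_rot': array([-9.000e-04,  9.774e-01,  2.113e-01, -2.000e-04]), 'wrist_force': array([-0.0395,  0.1727,  0.5498]), 'torque': array([-0.0023, -0.0018,  0.036 ]), 'grip_width': np.float64(0.0851)} 0.0187
top [[354.5, 0.0, 253.2], [0.0, 354.5, 195.7], [0.0, 0.0, 1.0]] [ 0.462 -0.082  1.1  ] [[0.01, -1.0, -0.0], [-1.0, -0.01, -0.07], [0.07, 0.0, -1.0]]
ball_gauge [(array([ 0.5165, -0.1912,  0.0026]), 0.64)]
ball_gauge_head [(array([ 0.3787, -0.0096,  0.0032]), 0.62), (array([ 0.5164, -0.1889,  0.1024]), 0.45)]
bar_gauge [(array([ 6.11e-01, -4.67e-02,  2.00e-04]), 0.84)]
bar_gauge_head [(array([ 0.6109, -0.0485,  0.1046]), 0.5)]
disc_gauge [(array([0.4438, 0.2412, 0.0016]), 0.72)]
disc_gauge_head [(array([ 0.3752, -0.011 ,  0.0013]
[... 176 characters left out ...]
 0.001]), 0.5)]
cylinder [(array([ 0.71 , -0.004, -0.003]), 0.7)]
bowl [(array([ 0.709, -0.22 ,  0.001]), 0.9)]
tall_tin [(array([0.439, 0.241, 0.079]), 0.73), (array([ 0.454, -0.426, -0.   ]), 0.72)]
side [[381.3, 0.0, 257.7], [0.0, 381.3, 188.6], [0.0, 0.0, 1.0]] [0.3   0.877 0.849] [[-0.96, -0.26, 0.02], [-0.18, 0.58, -0.8], [0.2, -0.77, -0.6]]
ball_gauge [(array([ 0.5144, -0.1855, -0.0037]), 0.54)]
ball_gauge_head [(array([ 0.5125, -0.1853,  0.1096]), 0.55)]
bar_gauge [(array([ 6.126e-01, -4.670e-02,  5.000e-04]), 0.61)]
bar_gauge_head [(array([ 0.6103, -0.0522,  0.1103]), 0.62)]
disc_gauge [(array([0.4383, 0.2356, 0.0007]), 0.7)]
disc_gauge_head [(array([0.4367, 0.2398, 0.0796]), 0.67)]
```

View pics/top0.png

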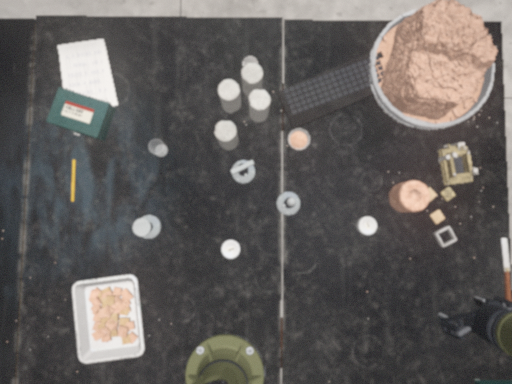

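View pics/side0.png

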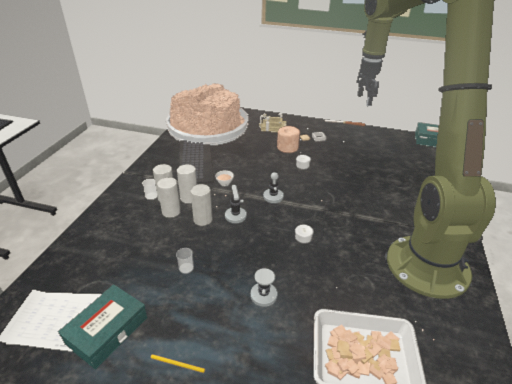

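The three gauges show clearly. In the top view the ball is near (289,203), the bar near (243,170) and the disc near (142,227). The concrete cylinder is at (227,135), about 10 cm from the bar gauge. Both cameras agree to within about 5 mm. I'll move above the ball with the fingers closing.

>>> arm_command([
  {"dx": 0.043,"dy": -0.027,"hand": 1},
  {"dx": 0.087,"dy": -0.054,"hand": 1},
  {"dx": 0.13,"dy": -0.08,"hand": 1},
  {"dx": 0.174,"dy": -0.107,"hand": 1},
  {"dx": 0.218,"dy": -0.134,"hand": 1},
  {"dx": 0.261,"dy": -0.161,"hand": 1},
  {"dx": 0.305,"dy": -0.187,"hand": 1},
  {"dx": 0.348,"dy": -0.214,"hand": 1},
  {"dx": 0.391,"dy": -0.241,"hand": 1},
  {"dx": 0.391,"dy": -0.241,"hand": 1},
])

```text
$.increments[0]: bad value
```

```bash
cat >> h.py <<'E'
from scipy.spatial.transform import Rotation as Ro
def pose():
    o=robot.get_obs(); q=o['eef_rot']; return o,Ro.from_quat([q[1],q[2],q[3],q[0]]).as_matrix()
def wrist(n):
    o,R=pose(); p=read_camera('wrist'); save(p,n); H=p['hand_eye']
    Rc=R@H[:3,:3]; tc=R@H[:3,3]+o['eef_pos']
    p2=dict(p); p2['R']=Rc.T; p2['t']=-Rc.T@tc
    return o,R,p,p2
def cast(p,uv,z):
    d=p['R'].T@np.linalg.inv(p['intrinsics'])@np.array([uv[0],uv[1],1.]); c=-p['R'].T@p['t']
    return c+d*(z-c[2])/d[2]
def togo(o,R,X): return np.round(R.T@(np.array(X)-o['eef_pos']),4)
E
python3 - <<'E'
from h import *
o,R,p,p2=wrist('w1.png')
print(o['clock'],o['eef_pos'],o['grip_width'],o['wrist_force'],np.round(R,3).tolist())
for l in ['ball_gauge','bar_gauge']:
  for d in models.place_of(l+'_head',p)[:2]: print(l,np.round(d['point'],4),d['p'],proj(p2,d['point']))
print('proj',proj(p2,[.515,-.188,.105]),proj(p2,o['eef_pos']))
for c in ['top','side']:
  q=read_camera(c); save(q,c+'1.png')
  for l in ['ball_gauge_head']:
    for d in models.place_of(l,q)[:2]: print(c,np.round(d['point'],4),d['p'],proj(q,d['point']))
E
```

```text
0.95 [ 0.25813085 -0.56921738  0.23132132] 0.08527731967936827 [ 0.75582819  0.14639743 -0.82292872] [[0.911, 0.413, 0.0], [0.413, -0.911, -0.0], [-0.0, 0.0, -1.0]]
proj [-246.35515259 -605.90666461] [255.68925494 249.32244825]
top [ 0.5157 -0.1848  0.1027] 0.58 [290.1211596  200.94571704]
side [ 0.5178 -0.186   0.1091] 0.55 [273.20563419 171.44104241]
```

The call was refused, perhaps because every field is required. I'll resend with all of them.

>>> arm_command([
  {"dx": 0.043,"dy": -0.027,"dz": 0,"roll": 0,"hand": 1},
  {"dx": 0.087,"dy": -0.054,"dz": 0,"roll": 0,"hand": 1},
  {"dx": 0.13,"dy": -0.08,"dz": 0,"roll": 0,"hand": 1},
  {"dx": 0.174,"dy": -0.107,"dz": 0,"roll": 0,"hand": 1},
  {"dx": 0.218,"dy": -0.134,"dz": 0,"roll": 0,"hand": 1},
  {"dx": 0.261,"dy": -0.161,"dz": 0,"roll": 0,"hand": 1},
  {"dx": 0.305,"dy": -0.187,"dz": 0,"roll": 0,"hand": 1},
  {"dx": 0.348,"dy": -0.214,"dz": 0,"roll": 0,"hand": 1},
  {"dx": 0.391,"dy": -0.241,"dz": 0,"roll": 0,"hand": 1},
  {"dx": 0.391,"dy": -0.241,"dz": 0,"roll": 0,"hand": 1},
])

```text
clock: 2.55
eef_pos: [0.5171, -0.1833, 0.2315]
eef_rot: [-0.001, 0.977, 0.215, 0.001]
wrist_force: [-0.5, -0.3, 1.0]
grip_width: 0.0002
```

```bash
python3 - <<'E'
from h import *
o,R,p,p2=wrist('w1b.png')
print(o['clock'],o['eef_pos'],o['grip_width'],o['wrist_force'],np.round(R,3).tolist())
for l in ['ball_gauge','bar_gauge']:
  for d in models.place_of(l+'_head',p)[:2]: print(l,np.round(d['point'],4),d['p'],proj(p2,d['point']))
print('proj',proj(p2,[.515,-.187,.105]),proj(p2,o['eef_pos']))
print(-p2['R'].T@p2['t'], p2['R'])
E
```

```text
2.55 [ 0.51708332 -0.18325866  0.23154376] 0.00018938326943647877 [-0.50789314 -0.29783187  0.96974383] [[0.908, 0.42, 0.002], [0.42, -0.908, 0.002], [0.003, -0.001, -1.0]]
ball_gauge [ 0.5145 -0.186   0.106 ] 0.55 [257.41831906 179.42175012]
bar_gauge [ 0.3775 -0.0124 -0.0027] 0.7 [ 83.65534605 191.88374591]
proj [258.69131469 179.03746577] [255.69558692 249.32633338]
[ 0.5921588  -0.14853629  0.37477276] [[ 0.42091417 -0.90709951 -0.00131731]
 [-0.85905696 -0.39908688  0.32054766]
 [-0.29129434 -0.13379141 -0.94723147]]
```

View pics/w1b.png

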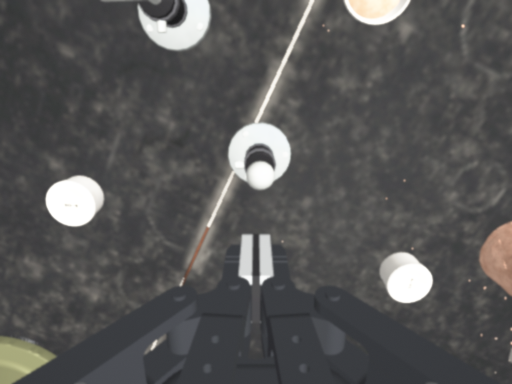

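The wrist view shows the ball head centred at about (260,175). The closed fingertips are at (256,240), and the foot is centred near (259,152).

```bash
python3 - <<'E'
from h import *
p=read_camera('wrist'); 
o,R=pose(); H=p['hand_eye'];Rc=R@H[:3,:3]; tc=R@H[:3,3]+o['eef_pos'];p2=dict(p); p2['R']=Rc.T; p2['t']=-Rc.T@tc
g=cv2.cvtColor(p['pixels'],cv2.COLOR_RGB2GRAY)
im=p['pixels'][115:200,215:305]; cv2.imwrite('pics/crop1.png',cv2.resize(im[:,:,::-1],None,fx=6,fy=6,interpolation=cv2.INTER_CUBIC))
print('ball',cast(p2,(260.5,175),.092),'foot',cast(p2,(259.5,152),.006))
for d in models.regions_of('ball_gauge_head',p)[:1]:
    ys,xs=np.nonzero(d['mask']); print(xs.min(),xs.max(),ys.min(),ys.max())
t=(.5148,-.187,.105); print(togo(o,R,t))
E
```

```text
ball [ 0.51209674 -0.19535062  0.092     ] foot [ 0.51336756 -0.19489994  0.006     ]
241 269 156 183
[ 0.0019 -0.002   0.1262]
```

View pics/crop1.png

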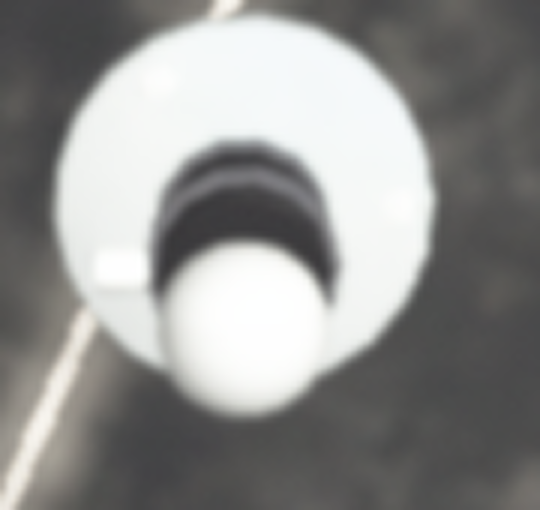

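```bash
cat > ball.py <<'E'
from h import *
o,R,p,p2=wrist('w2.png')
print(o['clock'],o['eef_pos'])
d=models.regions_of('ball_gauge_head',p)[0]; ys,xs=np.nonzero(d['mask'])
print(xs.min(),xs.max(),ys.min(),ys.max())
g=cv2.GaussianBlur(cv2.cvtColor(p['pixels'],cv2.COLOR_RGB2GRAY),(3,3),0)
print(cast(p2,((xs.min()+xs.max())/2,(ys.min()+ys.max())/2),.092))
for z in (0,.006,.01): print('tip proj',proj(p2,o['eef_pos']-R[:,2]*z))
im=p['pixels'][115:275,195:325]; cv2.imwrite('pics/crop2.png',cv2.resize(im[:,:,::-1],None,fx=3.7,fy=3.7,interpolation=cv2.INTER_CUBIC))
E
python3 ball.py
```

```text
2.8 [ 0.51393736 -0.18973643  0.23125037]
241 268 155 183
[ 0.51496962 -0.18822209  0.092     ]
tip proj [255.68831621 249.32255315]
tip proj [255.69408017 255.68084615]
tip proj [255.69816093 260.18238844]
```

View pics/crop2.png

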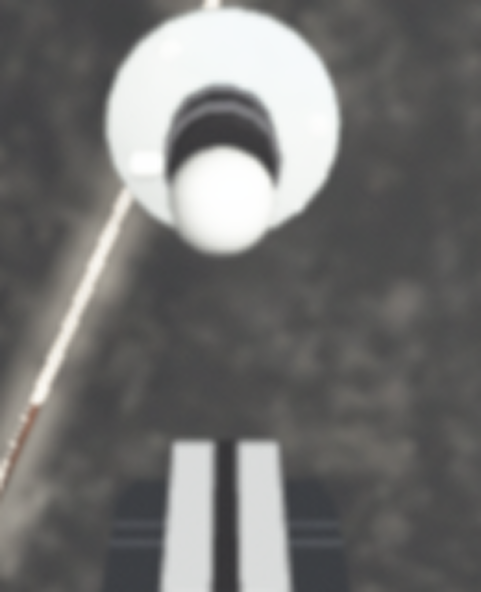

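>>> arm_command([
  {"dx": 0.002,"dy": -0.001,"dz": 0.03,"roll": 0,"hand": 1},
  {"dx": 0.002,"dy": -0.001,"dz": 0.06,"roll": 0,"hand": 1},
  {"dx": 0.002,"dy": -0.001,"dz": 0.09,"roll": 0,"hand": 1},
  {"dx": 0.002,"dy": -0.001,"dz": 0.11,"roll": 0,"hand": 1},
  {"dx": 0.002,"dy": -0.001,"dz": 0.115,"roll": 0,"hand": 1},
  {"dx": 0.002,"dy": -0.001,"dz": 0.115,"roll": 0,"hand": 1},
  {"dx": 0.002,"dy": -0.001,"dz": 0.115,"roll": 0,"hand": 1},
])

```text
clock: 3.78
eef_pos: [0.5166, -0.1868, 0.1172]
eef_rot: [0.0, 0.977, 0.211, 0.001]
wrist_force: [0.0, 0.7, -0.4]
grip_width: -0.0001
```

```bash
python3 - <<'E'
from h import *
o,R,p,p2=wrist('w3.png'); print(o['clock'],o['eef_pos'],o['wrist_force'],proj(p2,[.515,-.188,.105]))
p=read_camera('side'); cv2.imwrite('pics/s3.png',cv2.resize(p['pixels'][110:220,200:340,::-1],None,fx=5,fy=5,interpolation=cv2.INTER_CUBIC))
E
```

```text
3.775 [ 0.51659579 -0.18683923  0.11722809] [ 0.00180971  0.72482036 -0.44633698] [256.38965849 240.88304171]
```

View pics/w3.png

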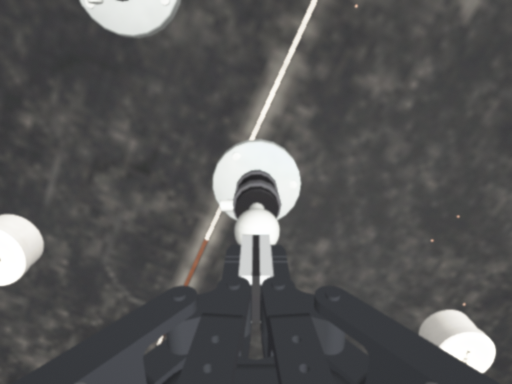

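View pics/s3.png

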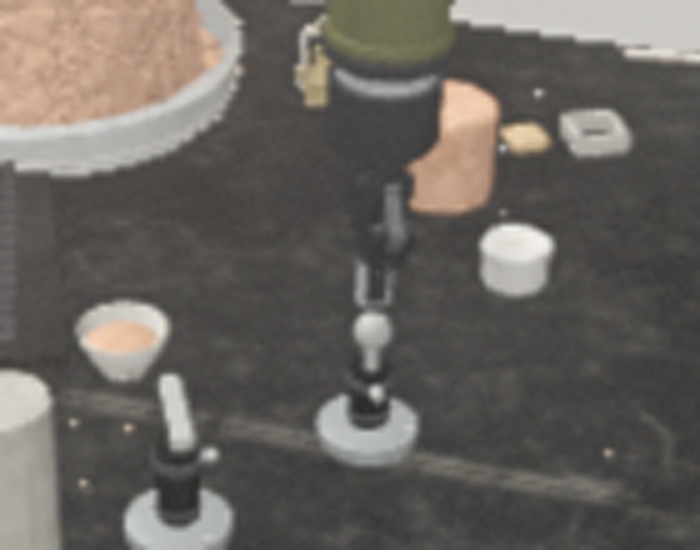

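Both views show the tips centred over the ball, about 12 mm above it. I'll press slowly.

>>> arm_command([
  {"dx": 0,"dy": 0,"dz": 0.004,"roll": 0,"hand": 1},
  {"dx": 0,"dy": 0,"dz": 0.008,"roll": 0,"hand": 1},
  {"dx": 0,"dy": 0,"dz": 0.01,"roll": 0,"hand": 1},
  {"dx": 0,"dy": 0,"dz": 0.012,"roll": 0,"hand": 1},
  {"dx": 0,"dy": 0,"dz": 0.014,"roll": 0,"hand": 1},
  {"dx": 0,"dy": 0,"dz": 0.016,"roll": 0,"hand": 1},
  {"dx": 0,"dy": 0,"dz": 0.016,"roll": 0,"hand": 1},
  {"dx": 0,"dy": 0,"dz": 0.016,"roll": 0,"hand": 1},
])

```text
clock: 4.88
eef_pos: [0.5161, -0.1865, 0.1002]
eef_rot: [-0.0, 0.977, 0.211, -0.0]
wrist_force: [-1.1, 0.9, 1.6]
grip_width: -0.0001
```

>>> arm_command([
  {"dx": 0,"dy": 0,"dz": 0.002,"roll": 0,"hand": 1},
  {"dx": 0,"dy": 0,"dz": 0.003,"roll": 0,"hand": 1},
  {"dx": 0,"dy": 0,"dz": 0.003,"roll": 0,"hand": 1},
])

```text
clock: 5.25
eef_pos: [0.5161, -0.1865, 0.0972]
eef_rot: [-0.0, 0.977, 0.211, -0.0]
wrist_force: [-0.7, 0.9, 2.3]
grip_width: 0.0
```

```bash
python3 - <<'E'
from h import *
o,R,p,p2=wrist('w4.png'); print(o['clock'],o['eef_pos'],o['wrist_force'])
p=read_camera('side'); cv2.imwrite('pics/s4.png',cv2.resize(p['pixels'][110:220,200:340,::-1],None,fx=5,fy=5,interpolation=cv2.INTER_CUBIC))
E
```

```text
5.25 [ 0.51609124 -0.18647719  0.09718038] [-0.69699218  0.93122615  2.27152884]
```

View pics/s4.png

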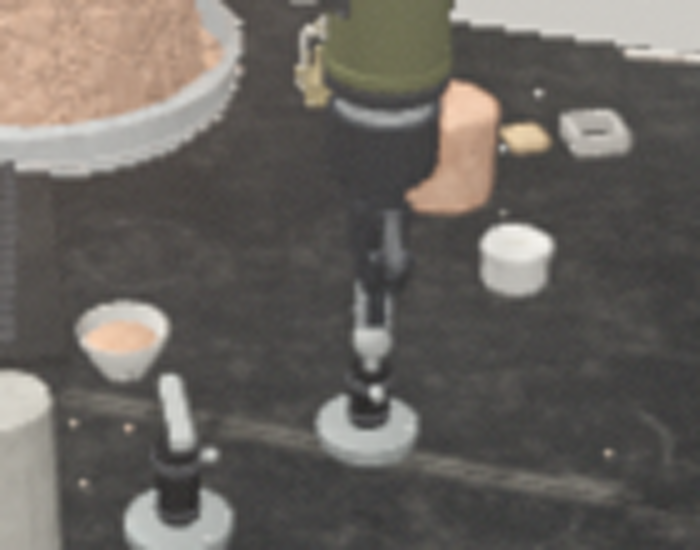

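The ball has sunk, with the tip at z = 0.097, about 8 mm of travel. The gauge hasn't moved. I'll lift straight up.

>>> arm_command([
  {"dx": 0,"dy": 0,"dz": -0.01,"roll": 0,"hand": 1},
  {"dx": 0,"dy": 0,"dz": -0.04,"roll": 0,"hand": 1},
  {"dx": 0,"dy": 0,"dz": -0.08,"roll": 0,"hand": 1},
  {"dx": 0,"dy": 0,"dz": -0.12,"roll": 0,"hand": 1},
  {"dx": 0,"dy": 0,"dz": -0.134,"roll": 0,"hand": 1},
  {"dx": 0,"dy": 0,"dz": -0.134,"roll": 0,"hand": 1},
  {"dx": 0,"dy": 0,"dz": -0.134,"roll": 0,"hand": 1},
])

```text
clock: 6.22
eef_pos: [0.5153, -0.1864, 0.23]
eef_rot: [-0.001, 0.977, 0.211, -0.001]
wrist_force: [0.1, 0.5, -0.5]
grip_width: 0.0002
```

```bash
sed -i "s/w2.png/w5.png/;s/,.092)/,.084)/;s/crop2/crop5/" ball.py; python3 ball.py;  python3 - <<'E'
from h import *
o,R,p,p2=wrist('w5b.png'); print(o['eef_pos'])
for d in models.place_of('bar_gauge_head',p)[:2]: print(np.round(d['point'],4),d['p'],proj(p2,d['point']))
for l in ['top','side']:
  p=read_camera(l)
  for q in ['ball_gauge','bar_gauge_head']: print(l,q,[(np.round(d['point'],4),round(d['p'],2)) for d in models.place_of(q,p)[:2]])
o,R=pose(); print(togo(o,R,(.6115,-.049,.12)))
E
```

```text
6.225 [ 0.51534413 -0.18637415  0.2299715 ]
244 271 155 182
[ 0.51594652 -0.18777798  0.084     ]
tip proj [255.6905541  249.32259482]
tip proj [255.69643307 255.68093176]
tip proj [255.70059526 260.18250596]
[ 0.51535664 -0.18634371  0.22984916]
top ball_gauge [(array([ 0.5178, -0.1873,  0.0045]), 0.65)]
top bar_gauge_head [(array([ 0.6095, -0.0501,  0.1063]), 0.68)]
side ball_gauge []
side bar_gauge_head [(array([ 0.6117, -0.0497,  0.1073]), 0.65)]
[ 0.1437 -0.0857  0.1112]
```

View pics/w5b.png

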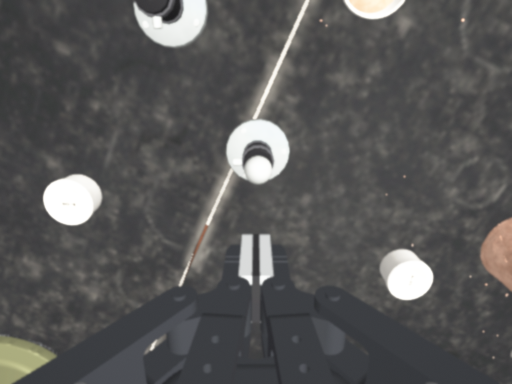

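The ball gauge is upright where it was, with its head lower. Next I'll go above the bar.

>>> arm_command([
  {"dx": 0.036,"dy": -0.021,"dz": 0,"roll": 0,"hand": 1},
  {"dx": 0.072,"dy": -0.043,"dz": 0,"roll": 0,"hand": 1},
  {"dx": 0.108,"dy": -0.064,"dz": 0,"roll": 0,"hand": 1},
  {"dx": 0.135,"dy": -0.08,"dz": 0,"roll": 0,"hand": 1},
  {"dx": 0.143,"dy": -0.085,"dz": 0,"roll": 0,"hand": 1},
  {"dx": 0.143,"dy": -0.085,"dz": 0,"roll": 0,"hand": 1},
  {"dx": 0.143,"dy": -0.085,"dz": 0,"roll": 0,"hand": 1},
])

```text
clock: 7.6
eef_pos: [0.6106, -0.0519, 0.2313]
eef_rot: [0.0, 0.978, 0.21, -0.0]
wrist_force: [1.0, 0.5, -0.1]
grip_width: -0.0002
```

```bash
cat > m.py <<'E'
from h import *
import sys
n,l,z=sys.argv[1],sys.argv[2],float(sys.argv[3])
o,R,p,p2=wrist(n+'.png'); print(o['clock'],o['eef_pos'],o['wrist_force'])
for d in models.place_of(l,p)[:2]: print('place',np.round(d['point'],4),d['p'],proj(p2,d['point']))
for d in models.regions_of(l,p)[:1]:
    m=d['mask'].astype(np.uint8); c=max(cv2.findContours(m,0,2)[0],key=cv2.contourArea)
    r=cv2.minAreaRect(c); print('rect',r,'->',cast(p2,r[0],z))
    b=[cast(p2,k,z) for k in cv2.boxPoints(r)]; print(np.round(b,4).tolist())
cv2.imwrite('pics/'+n+'c.png',cv2.resize(p['pixels'][100:290,150:360,::-1],None,fx=3,fy=3,interpolation=cv2.INTER_CUBIC))
E
python3 m.py w6 bar_gauge_head .107
```

```text
7.6 [ 0.61057111 -0.05185198  0.23127228] [ 1.015151   0.5051179 -0.1344369]
rect ((252.03118896484375, 168.4667205810547), (21.053564071655273, 80.18409729003906), 88.15238952636719) -> [ 0.61512606 -0.04651448  0.107     ]
[[0.6084, -0.0119, 0.107], [0.6385, -0.0729, 0.107], [0.622, -0.0818, 0.107], [0.5912, -0.0194, 0.107]]
```

View pics/w6c.png

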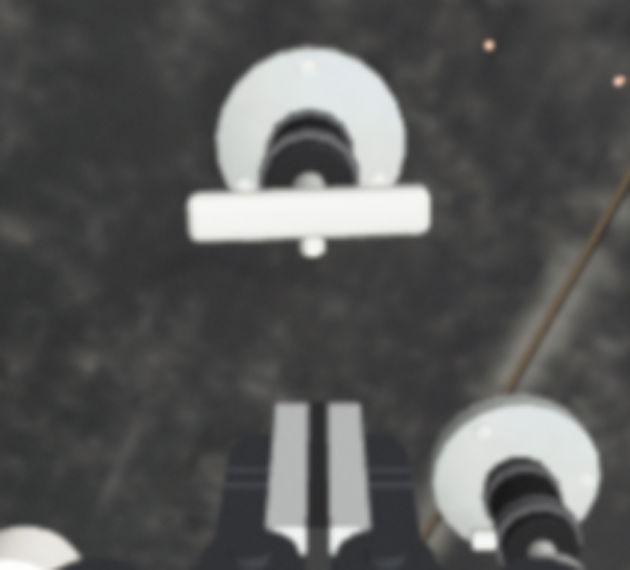

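```bash
python3 m.py w7 bar_gauge_head .107; python3 - <<'E'
from h import *
o,R,p,p2=wrist('w7b.png'); print(o['eef_pos'],cast(p2,(252.5,171),.107))
print('pred',[proj(p2,(.612,-.048,z)) for z in (.107,0)], togo(o,R,(.612,-.048,.107)))
cv2.imwrite('pics/w7d.png',cv2.resize(p['pixels'][100:200,180:320,::-1],None,fx=5,fy=5,interpolation=cv2.INTER_CUBIC))
E
```

```text
7.75 [ 0.61080357 -0.05137979  0.23147521] [ 0.09443156 -0.91770931  0.70891971]
place [ 0.6127 -0.0505  0.1057] 0.83 [255.52212967 172.8098001 ]
rect ((252.4412841796875, 168.5623779296875), (21.202388763427734, 79.35750579833984), 88.26429748535156) -> [ 0.61543455 -0.04635893  0.107     ]
[[0.609, -0.012, 0.107], [0.6387, -0.0725, 0.107], [0.622, -0.0814, 0.107], [0.5916, -0.0196, 0.107]]
[ 0.61103132 -0.05062743  0.23142074] [ 0.61371355 -0.04648734  0.107     ]
pred [array([253.28377704, 173.43167653]), array([253.8629424 , 146.99582336])] [ 0.002  -0.002   0.1244]
```

View pics/w7d.png

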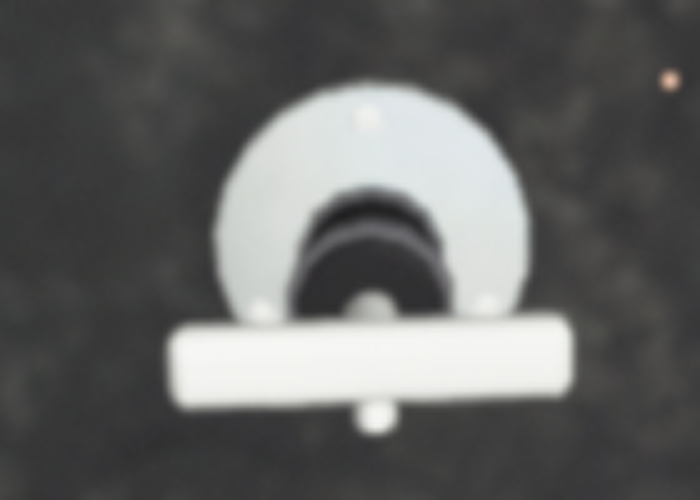

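The bar is centred at (254,172) and its foot at (254,147). Both match a gauge at (0.612,-0.048). I'll descend to about 10 mm above the bar.

>>> arm_command([
  {"dx": 0.002,"dy": -0.001,"dz": 0.03,"roll": 0,"hand": 1},
  {"dx": 0.002,"dy": -0.001,"dz": 0.06,"roll": 0,"hand": 1},
  {"dx": 0.002,"dy": -0.001,"dz": 0.09,"roll": 0,"hand": 1},
  {"dx": 0.002,"dy": -0.001,"dz": 0.107,"roll": 0,"hand": 1},
  {"dx": 0.002,"dy": -0.001,"dz": 0.113,"roll": 0,"hand": 1},
  {"dx": 0.002,"dy": -0.001,"dz": 0.113,"roll": 0,"hand": 1},
  {"dx": 0.002,"dy": -0.001,"dz": 0.113,"roll": 0,"hand": 1},
  {"dx": 0.002,"dy": -0.001,"dz": 0.113,"roll": 0,"hand": 1},
])

```text
clock: 8.95
eef_pos: [0.6131, -0.0483, 0.1192]
eef_rot: [0.0, 0.977, 0.211, 0.001]
wrist_force: [-0.3, -0.1, 0.2]
grip_width: 0.0004
```

```bash
python3 - <<'E'
from h import *
o,R,p,p2=wrist('w8.png'); print(o['clock'],o['eef_pos'],o['wrist_force'],proj(p2,[.612,-.048,.107]))
p=read_camera('side'); cv2.imwrite('pics/s8.png',cv2.resize(p['pixels'][130:240,150:290,::-1],None,fx=5,fy=5,interpolation=cv2.INTER_CUBIC))
E
```

```text
8.95 [ 0.6130893  -0.04826902  0.11916289] [-0.2889807  -0.10261389  0.22432356] [254.36851992 239.20187831]
```

View pics/w8.png

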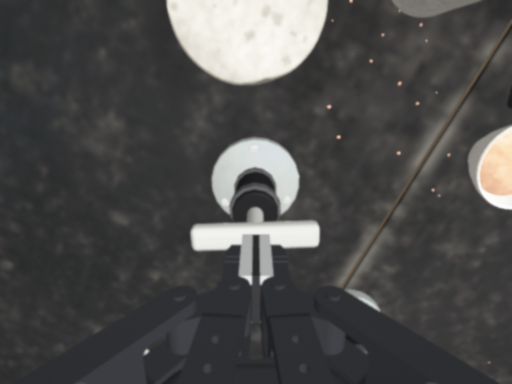

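View pics/s8.png

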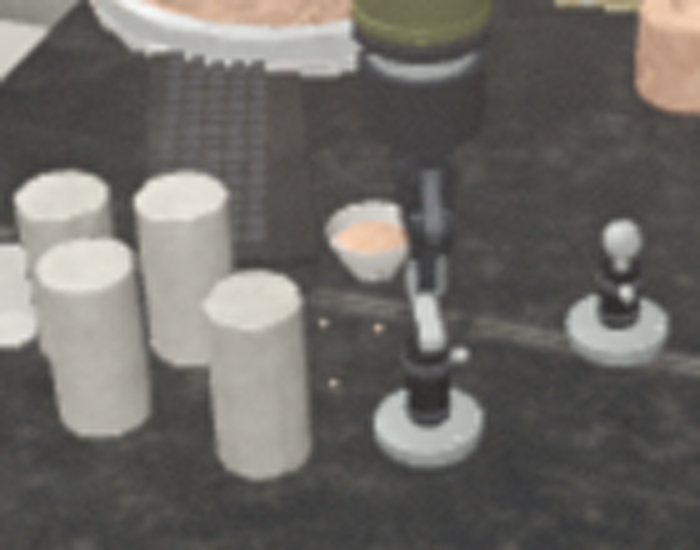

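The tips are centred on the crossbar and clear of the cylinder. I'll press.

>>> arm_command([
  {"dx": 0,"dy": 0,"dz": 0.004,"roll": 0,"hand": 1},
  {"dx": 0,"dy": 0,"dz": 0.008,"roll": 0,"hand": 1},
  {"dx": 0,"dy": 0,"dz": 0.01,"roll": 0,"hand": 1},
  {"dx": 0,"dy": 0,"dz": 0.012,"roll": 0,"hand": 1},
  {"dx": 0,"dy": 0,"dz": 0.014,"roll": 0,"hand": 1},
  {"dx": 0,"dy": 0,"dz": 0.016,"roll": 0,"hand": 1},
  {"dx": 0,"dy": 0,"dz": 0.017,"roll": 0,"hand": 1},
  {"dx": 0,"dy": 0,"dz": 0.017,"roll": 0,"hand": 1},
  {"dx": 0,"dy": 0,"dz": 0.017,"roll": 0,"hand": 1},
])

```text
clock: 10.18
eef_pos: [0.6125, -0.0483, 0.1011]
eef_rot: [-0.0, 0.977, 0.211, -0.0]
wrist_force: [-1.3, 0.1, 2.4]
grip_width: 0.0002
```

>>> arm_command([
  {"dx": 0,"dy": 0,"dz": 0.001,"roll": 0,"hand": 1},
  {"dx": 0,"dy": 0,"dz": 0.002,"roll": 0,"hand": 1},
  {"dx": 0,"dy": 0,"dz": 0.002,"roll": 0,"hand": 1},
])

```text
clock: 10.55
eef_pos: [0.6125, -0.0483, 0.0992]
eef_rot: [-0.0, 0.977, 0.211, -0.0]
wrist_force: [-1.1, 0.6, 2.2]
grip_width: -0.0004
```

>>> arm_command([
  {"dx": 0,"dy": 0,"dz": -0.01,"roll": 0,"hand": 1},
  {"dx": 0,"dy": 0,"dz": -0.04,"roll": 0,"hand": 1},
  {"dx": 0,"dy": 0,"dz": -0.08,"roll": 0,"hand": 1},
  {"dx": 0,"dy": 0,"dz": -0.12,"roll": 0,"hand": 1},
  {"dx": 0,"dy": 0,"dz": -0.132,"roll": 0,"hand": 1},
  {"dx": 0,"dy": 0,"dz": -0.132,"roll": 0,"hand": 1},
  {"dx": 0,"dy": 0,"dz": -0.132,"roll": 0,"hand": 1},
])

```text
clock: 11.42
eef_pos: [0.612, -0.0484, 0.2299]
eef_rot: [-0.0, 0.977, 0.211, -0.001]
wrist_force: [-0.3, -0.8, -0.9]
grip_width: 0.0002
```

```bash
python3 m.py w9 bar_gauge_head .099; python3 - <<'E'
from h import *
for l in ['top','side']:
  p=read_camera(l)
  for q in ['disc_gauge_head','disc_gauge']: print(l,q,[(np.round(d['point'],4),round(d['p'],2)) for d in models.place_of(q,p)[:2]])
cv2.imwrite('pics/s9.png',cv2.resize(p['pixels'][130:240,150:290,::-1],None,fx=5,fy=5,interpolation=cv2.INTER_CUBIC))
o,R=pose(); print(o['eef_pos'],togo(o,R,(.439,.240,.08)))
E
```

```text
11.425 [ 0.61196435 -0.0484098   0.22991804] [-0.2565405  -0.78682708 -0.86558412]
place [ 0.6084 -0.0494  0.0981] 0.87 [255.11218895 176.78775961]
rect ((255.90081787109375, 169.62411499023438), (19.22995376586914, 78.332763671875), 88.02507019042969) -> [ 0.61496817 -0.04718148  0.099     ]
[[0.6075, -0.0127, 0.099], [0.638, -0.0738, 0.099], [0.6225, -0.0822, 0.099], [0.5914, -0.0199, 0.099]]
top disc_gauge_head [(array([0.4398, 0.2406, 0.0798]), 0.64)]
top disc_gauge [(array([0.4421, 0.2401, 0.0014]), 0.91)]
side disc_gauge_head [(array([0.4364, 0.2374, 0.0808]), 0.63)]
side disc_gauge [(array([ 0.4401,  0.2363, -0.0027]), 0.69)]
[ 0.61258908 -0.04825182  0.23108144] [-0.039  -0.3342  0.1512]
```

View pics/s9.png

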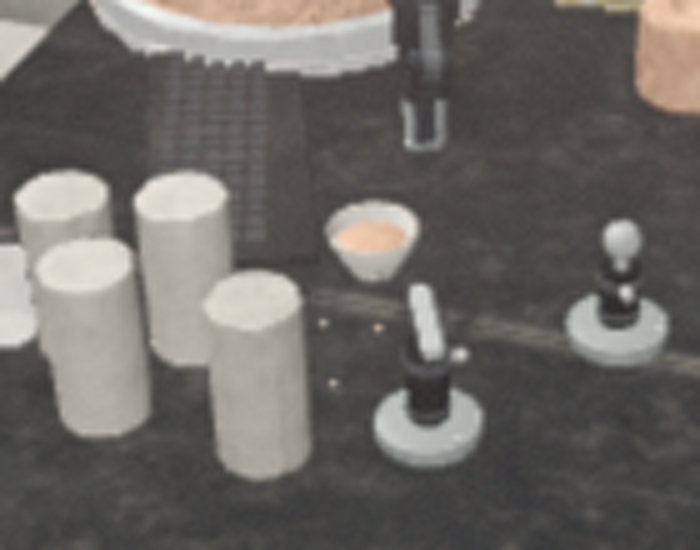

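The bar has sunk and its gauge stands unmoved. Next is the disc at about (0.439,0.239).

>>> arm_command([
  {"dx": -0.006,"dy": -0.05,"dz": 0,"roll": 0,"hand": 1},
  {"dx": -0.012,"dy": -0.1,"dz": 0,"roll": 0,"hand": 1},
  {"dx": -0.018,"dy": -0.15,"dz": 0,"roll": 0,"hand": 1},
  {"dx": -0.024,"dy": -0.2,"dz": 0,"roll": 0,"hand": 1},
  {"dx": -0.03,"dy": -0.25,"dz": 0,"roll": 0,"hand": 1},
  {"dx": -0.036,"dy": -0.3,"dz": 0,"roll": 0,"hand": 1},
  {"dx": -0.039,"dy": -0.333,"dz": 0,"roll": 0,"hand": 1},
  {"dx": -0.039,"dy": -0.333,"dz": 0,"roll": 0,"hand": 1},
  {"dx": -0.039,"dy": -0.333,"dz": 0,"roll": 0,"hand": 1},
  {"dx": -0.039,"dy": -0.333,"dz": 0,"roll": 0,"hand": 1},
])

```text
clock: 13.12
eef_pos: [0.4403, 0.2377, 0.2312]
eef_rot: [0.0, 0.978, 0.21, 0.0]
wrist_force: [0.2, -0.8, 0.3]
grip_width: -0.0001
```

```bash
python3 m.py w10 disc_gauge_head .08;python3 m.py w10 disc_gauge_head .08; python3 - <<'E'
from h import *
o,R,p,p2=wrist('w10b.png'); print(o['eef_pos'],[proj(p2,(.439,.239,z)) for z in (.08,0)], togo(o,R,(.439,.239,.08)))
cv2.imwrite('pics/w10d.png',cv2.resize(p['pixels'][90:250,160:350,::-1],None,fx=4,fy=3.5,interpolation=cv2.INTER_CUBIC))
E
```

```text
13.125 [0.44031229 0.23766558 0.23122086] [ 0.21965678 -0.7662283   0.3026492 ]
place [0.4378 0.2381 0.0819] 0.93 [254.00573586 169.87984833]
rect ((253.0, 165.5), (51.0, 54.0), 90.0) -> [0.44081409 0.24050364 0.08      ]
[[0.4527, 0.273, 0.08], [0.4731, 0.2279, 0.08], [0.4283, 0.2063, 0.08], [0.4068, 0.2538, 0.08]]
13.275 [0.44003732 0.23806514 0.23121368] [ 0.04467396 -0.86718818  0.69314018]
place [0.4366 0.2371 0.0841] 0.66 [255.01363546 171.98679385]
rect ((253.50001525878906, 166.0), (53.03300476074219, 53.03300476074219), 45.0) -> [0.44025247 0.24032164 0.08      ]
[[0.4257, 0.2725, 0.08], [0.4724, 0.2548, 0.08], [0.4548, 0.2081, 0.08], [0.4055, 0.2247, 0.08]]
[0.43977649 0.23852619 0.23125486] [array([254.82179539, 167.67621951]), array([254.96402023, 149.08227491])] [-0.0005 -0.0007  0.1513]
```

View pics/w10b.png

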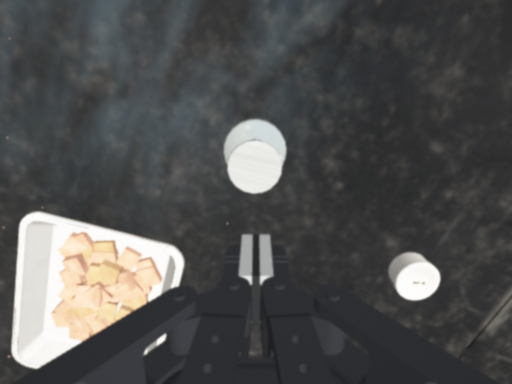

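The disc is centred at about (255,166), 2 px from where I predicted. I'll descend to a hover.

>>> arm_command([
  {"dx": 0.001,"dy": 0,"dz": 0.04,"roll": 0,"hand": 1},
  {"dx": 0.001,"dy": 0,"dz": 0.08,"roll": 0,"hand": 1},
  {"dx": 0.001,"dy": 0,"dz": 0.115,"roll": 0,"hand": 1},
  {"dx": 0.001,"dy": 0,"dz": 0.132,"roll": 0,"hand": 1},
  {"dx": 0.001,"dy": 0,"dz": 0.138,"roll": 0,"hand": 1},
  {"dx": 0.001,"dy": 0,"dz": 0.138,"roll": 0,"hand": 1},
  {"dx": 0.001,"dy": 0,"dz": 0.138,"roll": 0,"hand": 1},
  {"dx": 0.001,"dy": 0,"dz": 0.138,"roll": 0,"hand": 1},
])

```text
clock: 14.48
eef_pos: [0.4409, 0.2395, 0.094]
eef_rot: [-0.0, 0.977, 0.211, 0.001]
wrist_force: [-0.0, -0.8, 0.1]
grip_width: 0.0002
```

```bash
python3 - <<'E'
from h import *
o,R,p,p2=wrist('w11.png'); print(o['clock'],o['eef_pos'],o['wrist_force'])
p=read_camera('side'); cv2.imwrite('pics/s11.png',cv2.resize(p['pixels'][220:330,190:330,::-1],None,fx=5,fy=5,interpolation=cv2.INTER_CUBIC))
E
```

```text
14.475 [0.44091017 0.23951543 0.09403399] [-0.01770111 -0.81911718  0.07520716]
```

View pics/s11.png

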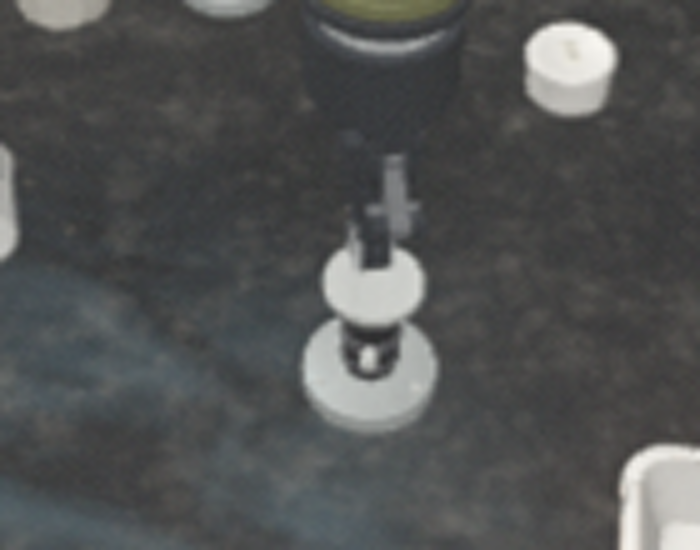

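View pics/w11.png

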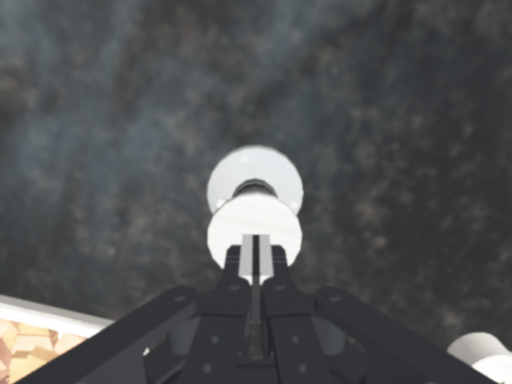

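It is centred on the disc. I'll press.

>>> arm_command([
  {"dx": 0,"dy": 0,"dz": 0.004,"roll": 0,"hand": 1},
  {"dx": 0,"dy": 0,"dz": 0.008,"roll": 0,"hand": 1},
  {"dx": 0,"dy": 0,"dz": 0.011,"roll": 0,"hand": 1},
  {"dx": 0,"dy": 0,"dz": 0.013,"roll": 0,"hand": 1},
  {"dx": 0,"dy": 0,"dz": 0.015,"roll": 0,"hand": 1},
  {"dx": 0,"dy": 0,"dz": 0.017,"roll": 0,"hand": 1},
  {"dx": 0,"dy": 0,"dz": 0.018,"roll": 0,"hand": 1},
  {"dx": 0,"dy": 0,"dz": 0.018,"roll": 0,"hand": 1},
  {"dx": 0,"dy": 0,"dz": 0.018,"roll": 0,"hand": 1},
])

```text
clock: 15.7
eef_pos: [0.4404, 0.2393, 0.0752]
eef_rot: [-0.0, 0.977, 0.211, -0.0]
wrist_force: [-1.2, -0.1, 0.6]
grip_width: -0.0001
```

>>> arm_command([
  {"dx": 0,"dy": 0,"dz": 0.002,"roll": 0,"hand": 1},
  {"dx": 0,"dy": 0,"dz": 0.003,"roll": 0,"hand": 1},
  {"dx": 0,"dy": 0,"dz": 0.003,"roll": 0,"hand": 1},
])

```text
clock: 16.08
eef_pos: [0.4405, 0.2393, 0.0721]
eef_rot: [-0.0, 0.977, 0.211, -0.0]
wrist_force: [-0.7, -0.6, 0.8]
grip_width: 0.0004
```

>>> arm_command([
  {"dx": 0,"dy": 0,"dz": -0.01,"roll": 0,"hand": 1},
  {"dx": 0,"dy": 0,"dz": -0.04,"roll": 0,"hand": 1},
  {"dx": 0,"dy": 0,"dz": -0.08,"roll": 0,"hand": 1},
  {"dx": 0,"dy": 0,"dz": -0.12,"roll": 0,"hand": 1},
  {"dx": 0,"dy": 0,"dz": -0.155,"roll": 0,"hand": 1},
  {"dx": 0,"dy": 0,"dz": -0.155,"roll": 0,"hand": 1},
  {"dx": 0,"dy": 0,"dz": -0.155,"roll": 0,"hand": 1},
])

```text
clock: 16.95
eef_pos: [0.4403, 0.239, 0.2272]
eef_rot: [0.0, 0.977, 0.211, 0.0]
wrist_force: [0.3, -0.3, -0.7]
grip_width: 0.0005
```

```bash
python3 m.py w12 disc_gauge_head .072; python3 - <<'E'
from h import *
for l in ['top','side']:
  p=read_camera(l); save(p,l+'9.png')
  for g in ['ball','bar','disc']:
   for q in [g+'_gauge_head',g+'_gauge']: print(l,q,[(np.round(d['point'],4),round(d['p'],2)) for d in models.place_of(q,p)[:2]])
E
```

```text
16.95 [0.44033097 0.23903534 0.22718678] [ 0.30079084 -0.27039444 -0.71145547]
place [0.4381 0.2387 0.0741] 0.56 [254.93847008 168.84266085]
rect ((254.0, 165.5), (51.0, 52.0), 90.0) -> [0.44019624 0.24063799 0.072     ]
[[0.4526, 0.2728, 0.072], [0.4726, 0.2288, 0.072], [0.4272, 0.2068, 0.072], [0.4061, 0.2532, 0.072]]
top ball_gauge_head [(array([ 0.5151, -0.1873,  0.0946]), 0.55), (array([ 6.112e-01, -5.060e-02,  3.000e-04]), 0.29)]
top ball_gauge [(array([ 5.158e-01, -1.903e-01,  5.000e-04]), 0.97)]
top bar_gauge_head [(array([ 0.612 , -0.0496,  0.0992]), 0.46)]
top bar_gauge [(array([ 0.6099, -0.0484,  0.0008]), 0.73)]
top disc_gauge_head [(array([0.4402, 0.2423, 0.0703]), 0.76)]
top disc_gauge [(array([0.4409, 0.2408, 0.0034]), 0.94)]
side ball_gauge_head []
side ball_gauge []
side bar_gauge_head [(array([ 0.6139, -0.0517,  0.1003]), 0.52)]
side bar_gauge []
side disc_gauge_head [(array([0.4389, 0.2403, 0.0714]), 0.79)]
side disc_gauge [(array([0.4396, 0.2397, 0.0009]), 0.93)]
```

View pics/side9.png

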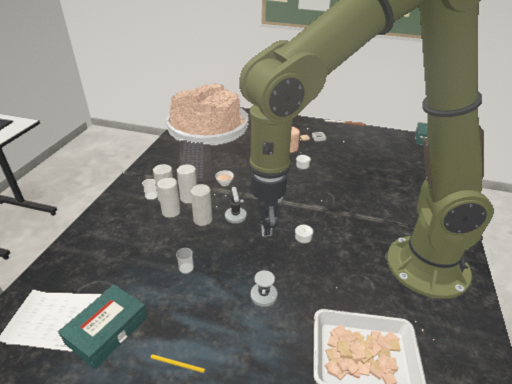

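The scene stands undisturbed. Contact force on the disc read low (0.8 N), so I'll compare its head before and after.

```bash
python3 - <<'E'
from h import *
a=cv2.imread('pics/side0.png');b=cv2.imread('pics/side9.png')
s=lambda i:cv2.resize(i[260:315,235:295],None,fx=6,fy=6,interpolation=cv2.INTER_CUBIC)
cv2.imwrite('pics/cmp.png',np.hstack([s(a),s(b)]))
p=read_camera('side'); print([proj(p,(.44,.2393,z))-[235,260] for z in (.08,.072,.064)])
E
```

```text
[array([28.62586604, 14.93663753]), array([28.52591267, 16.98116772]), array([28.42692786, 19.00588634])]
```

View pics/cmp.png

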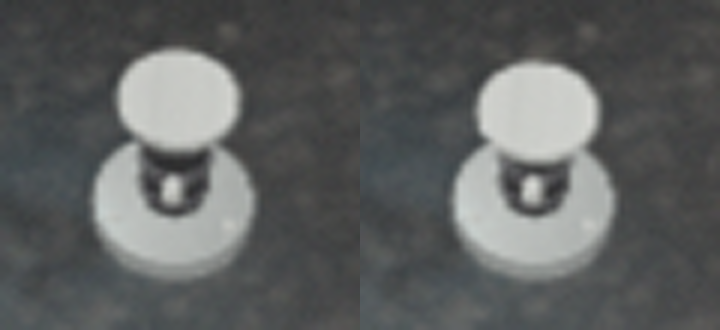

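The disc head dropped by 2 px, which is about 8 mm, and its foot is unmoved. The job is ready to hand in.

```bash
python3 - <<'E'
from h import *
print(robot.sign_off())
E
```

```text
the job is handed in; nothing more can be done
None
```

I pressed the three spindles in order (ball, crossbar, disc) with the closed fingertips. Each sank about 8 mm of its 16 mm travel. I handed the job in at about 17 s with the arm lifted clear.

| Gauge | Fingertip height at the bottom of the press | Travel (from the given starting height) |
|---|---|---|
| Ball | 0.0972 m | about 7.8 mm |
| Bar | 0.0992 m | about 7.8 mm |
| Disc | 0.0721 m | about 7.9 mm |

- **Head heights:** the cameras afterwards found the heads at about 0.095, 0.100 and 0.071 m. The disc's before-and-after side pictures also show about an 8 mm drop.
- **Scene:** the gauges' feet were where they started, to within the few-millimetre measuring error, and the last side view shows no bystander moved.
- **Forces:** the upward wrist-force readings were 2.4 N or less, taken only at the end of each move. The disc read just 0.8 N, so I checked its travel in the pictures.
- **Checks that failed:** in the last side view the arm hid the ball gauge. That view's network also missed the bar gauge's foot, though it found the bar's head. The top view found all three gauges, and an earlier side picture had shown the ball gauge upright after its press.

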